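# Hang the lipped parts bin on the louvre rail

### The arm

A 6-joint arm with a two-finger parallel gripper is mounted at the origin on a cart in front of the work surface, level with it; the furniture and walls round the work are solid. World frame = base frame: x ahead of the robot, y to its left, z up, the work surface at z = 0. Lengths are in mm, angles in rad, forces in N, time in s.
With the tool pointing down it reaches from about 400 to 925 mm from the base axis. Payload 12.5 kg.
Tool frame: the origin (TCP) lies at the centre of the arm's flange, where the gripper is bolted on; the fingertips stand 190 mm ahead of it and the grasp point (between the pads) lies 171 mm ahead of it; z points along the fingers, y is the line along which they close (so a half turn about z gives the same grasp; the last joint's range is limited). The gripper opens to 95 mm and grips with 3 to 60 N. Pads are 20 mm wide; open, the fingers measure 119 mm over their backs; the gripper's body (75 mm by 180 mm) begins 59 mm behind the grasp point.
Start: joints at [1.091, 0.491, 1.559, -0, 1.092, -0.106], TCP at [228.199, 581.851, 404.761] pointing down, gripper open.
Joint ranges: [-3.1, 3.1], [-0.84, 2.19], [0.05, 2.79], [-1.13, 4.28], [0.06, 2.93], [-2.69, 2.69]. Speed limits (rad/s): [2.22, 2.22, 2.79, 3.14, 3.14, 3.14].

### API

Orientations are given as [roll, pitch, yaw] about the fixed x, y, z axes, in that order (R = Rz(yaw) Ry(pitch) Rx(roll)).
In Python, from cell import env, read_camera, search_frame, cut_out gives the robot as it stands. The module is installed in compiled form; this text tells all that it offers.
- The arm moves only by the tool move_arm, never from a script. Its argument "commands" is a list of rows, each a list of 3 entries, a list of its own where there are three numbers: the shift along the world's x, y, z normalised to -1 to 1, where 1 is 0.03 m, then the turn about the world's z normalised to -1 to 1, where 1 is 0.08 rad, then the opening, from -1 (shut) to 1 (fully open), so that 0 is half open. A call has 1 to 20 rows; each row shifts and turns the commanded pose from where the row before left it; what a row does not reach is not made up. A row lasts 1/12 s, in which the tool goes at most 41.7 mm and 7.16 degrees, less where a joint would pass 70% of its speed; a pose out of reach is approached as far as the arm can. A call with a number of a shift or a turn outside -1 to 1 is refused whole. A call with a gripper value outside its range is refused whole. The fingers move at their own pace and stop on an object; the grip force is fixed at half the most. Time passes only in rows, so rows that do not move let the fingers close. It gives the time, the measured TCP pose, the force, the opening and the grip force at its end, in the units of the state.
- env.state(): the state, without advancing time (a new reading comes with each control period).
- read_camera(name): name is "side" or "top"; returns a dict with "image" (420x560x3 uint8, red, green, blue), "fx", "fy", "cx", "cy" (pixels), "D" ([k1, k2, p1, p2, k3] as OpenCV has them; the pictures are not rectified), "rvec" (rotation vector, rad) and "tvec" (3), from world to camera coordinates, as OpenCV has them. Camera axes: x right, y down, z forward; pixel columns grow to the right and rows downward; lengths in mm; the calibration is good to about 2 mm. A picture is of the moment at which its call begins. There is no depth.
- env.job_done(): hands the job in; it is judged then, once.
Trained networks look in a picture, given as the dict that the camera call returned (one of the last four; its "shot" number tells which), for a name from the list of things; names that differ only in an ending like _2 or _b are one class to them, and where a whole thing is asked for, a point or a joint stands for the part that bears it (a point fixed in the world has none). Each returns a list of dicts, best first, with "confidence" (0 to 1); they miss things now and then, are a little off and sometimes report something else, mostly with a low value. They report only what shows in the picture. A call takes as long as a camera call.
- search_frame(thing, picture): "at" ([column, row] in pixels, amid what is visible of it).
- cut_out(thing, picture): "region" (420x560 bool, what is visible of it) and "at" ([column, row] in pixels, amid what is visible of it).
The state is a dict: "t": time; "joints": joint angles; "qvel": joint speeds; "tau": joint torques, N m; "eef_pos": TCP position; "tcp_rot": TCP orientation; "ft_force": force on the tool from outside, world axes, zero at the start; "moment": the same for the moment, N m; "opening": opening from 0.0 (shut) to 1.0 (fully open); "grip_force": force on a finger pad.
Only numpy, scipy, OpenCV 4.12 (cv2) and the standard library are available. Lean on these libraries where they do the work, as an engineer would, in place of code of your own. Each camera call takes 0.05 s, during which the arm holds its last target. There are 200 camera calls.

### The job

Pick up the grey parts bin by its centre grip and hang it on the rail of the louvre stand: feel along the rail, pressing only lightly, for the one opening in its strip, then lower the lip gently down into it until it is fully home behind the rail, and let go. Do not strain the stand, and leave the other things on the bench where they are.

Things in the scene. Friction and masses are not known exactly. Their poses are not given: they have to be found in the camera images.
- bin_grip (a point): Middle of the carrying grip of the grey plastic bin (80 mm along x, 90 along y): an upright bar on its centre divider, 60 mm long (x), 12 thick (y), from 60 to 92 mm above the bin's underside; this point is at 80. Side walls 50 mm high. +x points to the bin's back with the hanging lip, z up. Loose, 0.2 to 0.4 kg.
- bin_lip (a point): Middle of the underside of the hook on the bin's back, 44 mm behind (+x) and 25 below bin_grip, same axes. Between back wall and a down-turned tab is an 8 mm gap (x), centred here. Tab: 3 mm thick, 50 wide (y), rear face 7 mm behind this point, reaching 16 mm below it, its lower corners cut at 45 degrees by 4 mm. The back wall ends 55 mm below this point.
- rail_mid (a point): Middle of the top edge of the stand's rail, 140 mm above the bench; +x away from the robot, y along the rail. The rail is an upright tongue 3 mm thick, round-edged, centred here; a rubber apron below it stands 1.5 mm farther forward. Behind it is a 6 mm slot, then an upright panel, its face 7.5 mm behind this point and its top 30 mm above. Home: tab in the slot, hook's underside on the tongue.
- stand: Fixed louvre stand; origin on the bench below the panel's face, axes as rail_mid (at x -7.5, z 140 mm). A steel strip, top 3 mm above the tongue, closes the 200 mm slot but for one window 53 mm long (y), over 16 deep, its middle anywhere within 30 mm left or right of rail_mid: not measured, stays put. Pressing the bin on it with over 25 N, a knock over 60 N, or 10 N by the robot strains it.
- lip_bin: The same grey bin; origin at the middle of its underside, axes as bin_grip. Hung and let go it sags up to 0.08 rad nose down.
- open_bin: Bystander: small open parts bin without a hanging lip, 109 x 104 x 50 mm, loose; origin under its middle.
- putty_tub: Bystander: round tub with screw lid, 67 mm across, 48 mm high, loose; origin under its middle.
- pot: Bystander: capped sample pot, 49 mm across, 52 mm high, loose; origin under its middle.

How it is judged:
By the outcome, as a careful person would: the job done as asked, in the order asked, and still so for the second after the job is handed in, with the robot touching nothing.
It also fails if it takes over 67 s, if anything falls off the work surface, if the arm or the gripper's body presses on something with over 40 N, if the wrist force passes 120 N, or if a joint passes its speed limit or range.

## Working session

There is one attempt and no reset: what is moved stays moved. The work goes in short steps, Python scripts to look and compute and a tool call to move; the robot and the scene stay as the last step left them, time stands still between calls to the robot, and variables do not carry over. Pictures are saved under pics/ and viewed, at most 10 in all, crops included, and the job is handed in when it is done.

Besides the shell and the picture viewer there is one more tool, called in YAML: its name, and indented under it one key for each argument. move_arm: Moves the arm, as the interface text tells. Its arguments: {"type":"object","properties":{"commands":{"type":"array","items":{"type":"array"}}},"required":["commands"]}

```bash
mkdir -p pics; cat > h.py <<'E'
import numpy as np, cv2
from cell import env, read_camera, search_frame, cut_out
def ray(c,p):
    R,_=cv2.Rodrigues(np.array(c["rvec"],float)); t=np.array(c["tvec"],float).ravel()
    K=np.array([[c["fx"],0,c["cx"]],[0,c["fy"],c["cy"]],[0,0,1]])
    u=cv2.undistortPoints(np.array([[p]],float),K,np.array(c["D"],float))[0,0]
    return -R.T@t, R.T@np.array([u[0],u[1],1])
def onz(c,p,z):
    o,d=ray(c,p); return o+d*(z-o[2])/d[2]
def proj(c,P):
    K=np.array([[c["fx"],0,c["cx"]],[0,c["fy"],c["cy"]],[0,0,1]])
    return cv2.projectPoints(np.array(P,float).reshape(-1,1,3),np.array(c["rvec"],float),np.array(c["tvec"],float),K,np.array(c["D"],float))[0][:,0]
def save(c,n,box=None,s=1):
    im=c["image"]
    if box: im=im[box[1]:box[3],box[0]:box[2]]
    im=cv2.resize(im,None,fx=s,fy=s,interpolation=cv2.INTER_CUBIC)
    cv2.imwrite("pics/"+n+".png",im[:,:,::-1])
E
python3 - <<'E'
from h import *
s=env.state(); print({k:np.round(v,3).tolist() for k,v in s.items()})
cs={}
for n in ("top","side"):
    c=read_camera(n); cs[n]=c; save(c,n+"1")
    o,d=ray(c,(280,210)); print(n,o.round(),d.round(2))
    for th,z in (("bin_grip",80),("bin_lip",55),("rail_mid",140),("lip_bin",40),("stand",100),("open_bin",25),("putty_tub",48),("pot",52)):
        r=search_frame(th,c)[:2]
        for q in r: print(n,th,np.round(q["at"],1),round(q["confidence"],2),onz(c,q["at"],z).round(1))
a=cs["top"]["image"];b=cs["side"]["image"]
E
```

```text
{'t': 0.0, 'joints': [1.091, 0.492, 1.56, 0.0, 1.092, -0.106], 'qvel': [0.001, 0.0, 0.001, -0.001, 0.001, -0.001], 'tau': [0.002, -61.264, -25.819, 0.069, 0.048, -0.0], 'eef_pos': [228.173, 581.806, 404.135], 'tcp_rot': [-3.14, -0.0, 2.768], 'ft_force': [-0.353, -0.499, -0.209], 'moment': [0.067, 0.033, 0.015], 'grip_force': 0.0, 'opening': 1.002}
top [ 254.   39. 1555.] [ 0.2   0.02 -0.98]
top bin_grip [329.4 222.2] 0.81 [517.6 -99.1  80. ]
top bin_lip [331.5 221.8] 0.64 [ 523.5 -108.5   55. ]
top rail_mid [261.4 191.2] 0.61 [606.8 124.4 140. ]
top rail_mid [400.2 234.9] 0.51 [ 467.5 -317.4  140. ]
top lip_bin [329.5 222.5] 0.88 [ 523.7 -103.2   40. ]
top stand [256.4 193.8] 0.58 [607.8 143.2 100. ]
top open_bin [173.6 234.1] 0.85 [482.1 430.2  25. ]
top open_bin [331.7 220.1] 0.17 [ 534.8 -112.2   25. ]
top putty_tub [398.7 233.2] 0.55 [ 487.2 -335.7   48. ]
top pot [249.8 244.3] 0.74 [445.7 165.2  52. ]
side [ 555. 1171.  748.] [-0.   -0.87 -0.49]
side bin_lip [289.6 209.7] 0.8 [523.9 -62.6  55. ]
side rail_mid [250.  251.8] 0.61 [626.5 297.2 140. ]
side stand [252.8 253.8] 0.88 [623.5 248.6 100. ]
side putty_tub [297.7 183.2] 0.68 [ 491.  -272.6   48. ]
side pot [288.8 209.9] 0.3 [526.4 -66.6  52. ]
```

```bash
python3 - <<'E'
import cv2,numpy as np
a=cv2.imread("pics/top1.png")[150:290,140:440];b=cv2.imread("pics/side1.png")[130:330,190:350]
cv2.imwrite("pics/topc.png",cv2.resize(a,None,fx=2.66,fy=2.66,interpolation=2));cv2.imwrite("pics/sidec.png",cv2.resize(b,None,fx=3,fy=3,interpolation=2))
E
```

```text
(no output)
```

View pics/topc.png

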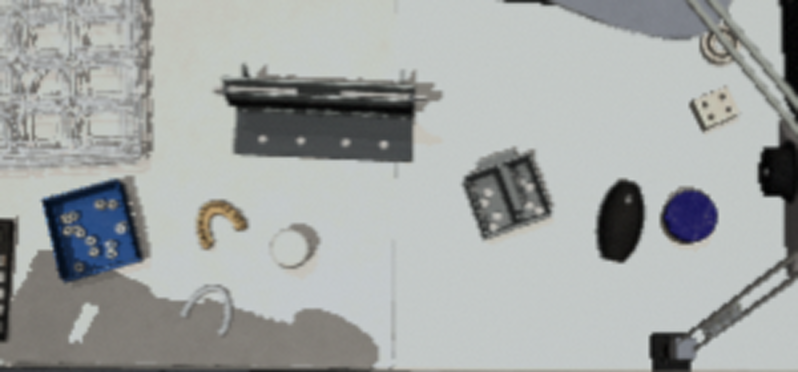

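View pics/sidec.png

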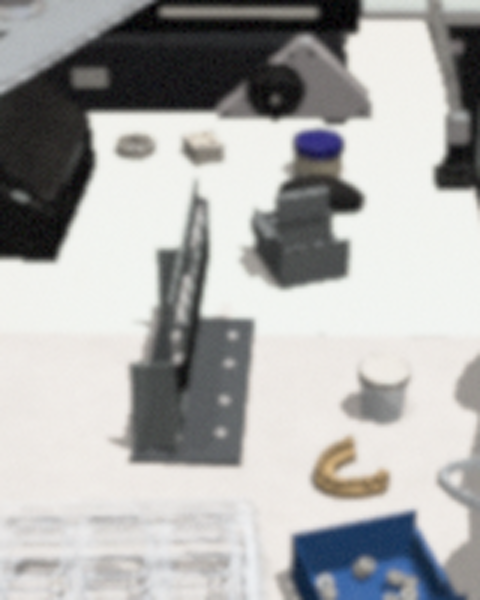

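The top view shows the stand left of centre (its rail at about px 225..297, 185), and the grey bin at px (331,222), turned about 0.4 rad with its back facing up in the image. The side view confirms the lip faces the stand side. I'll look closer to get edges.

```bash
python3 - <<'E'
import cv2,numpy as np
t=cv2.imread("pics/top1.png");s=cv2.imread("pics/side1.png")
r=lambda a,f:cv2.resize(a,None,fx=f,fy=f,interpolation=2)
m=np.zeros((600,800,3),np.uint8)
A=r(t[170:215,215:315],8)  # 800x360
m[:360]=A
B=r(t[200:240,308:353],6) #270x240
m[360:600,:270]=B
C=r(s[190:270,230:262],3)
m[360:600,300:396]=C
D=r(s[185:230,265:310],5)
m[360:585,420:645]=D
cv2.imwrite("pics/mos.png",m)
E
```

```text
(no output)
```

View pics/mos.png

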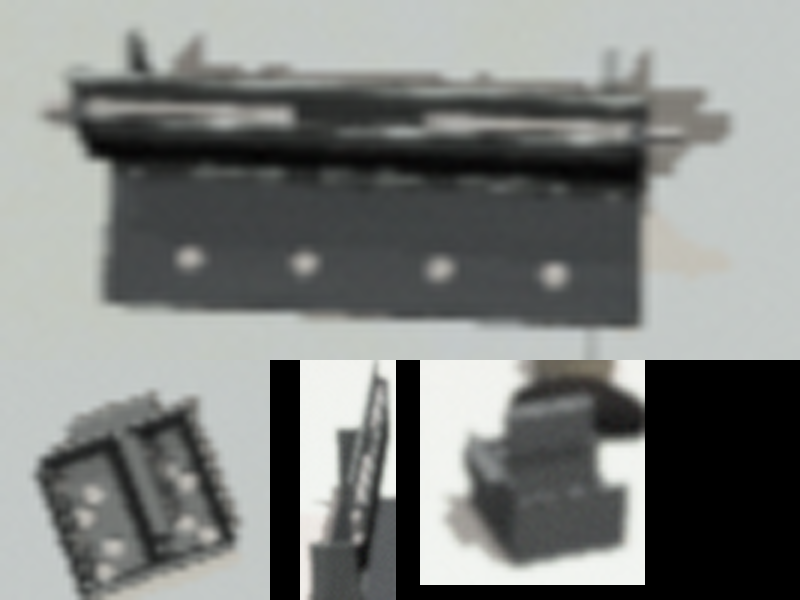

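The mosaic shows the bright strip running from px (225.6,183) to (294.4,186), with a dark gap (the likely window) at columns 252..268. The bin's four corners and the grip bar are visible in both views.

```bash
python3 - <<'E'
from h import *
c=read_camera("top"); s=read_camera("side"); g=c["image"].mean(2).astype(float)
pts=[]
for u in list(range(228,250))+list(range(271,292)):
    v0=183+(u-225.6)*0.05; r=np.arange(int(v0-3),int(v0+4)); col=g[r,u]; w=np.clip(col-70,0,None)*(abs(r-v0-.8)<2.6)
    pts.append((u,(w*r).sum()/w.sum(),))
P=np.array([onz(c,p,143)[:2] for p in pts]); k=np.polyfit(P[:,1],P[:,0],1); print("strip x=%.4f*y+%.1f"%tuple(k),"resid",np.std(P[:,0]-np.polyval(k,P[:,1])))
for p in [(225.6,182.9),(251.9,184.4),(268.1,185),(294.4,186.3)]: print(onz(c,p,143).round(1))
print("profile",g[184:186,246:274].mean(0).round().astype(int).tolist())
print("front edge plate",[onz(c,p,3).round(1)[:2].tolist() for p in [(228,207.7),(295,210.6)]])
f=lambda x,y:(308+x/6,200+(y-360)/6)
q=[onz(c,f(*p),50)[:2] for p in [(40,468),(190,408),(236,540),(85,598)]]
print("bin corners",np.round(q,1).tolist(),"mid",np.mean(q,0).round(1))
q=np.array(q); print("yaw",np.arctan2(*( (q[0]+q[1]-q[2]-q[3])[::-1])),np.linalg.norm((q[0]+q[1]-q[2]-q[3])/2),np.linalg.norm((q[0]-q[1]-q[2]+q[3])/2))
# grip bar in side
h=lambda x,y:(265+(x-420)/5,185+(y-360)/5)
for p in [(512,406),(592,398)]: print("side bar",onz(s,h(*p),92).round(1))
m=cut_out("lip_bin",c); 
if m: print("bin region",m[0]["region"].sum(),cv2.minAreaRect(np.argwhere(m[0]["region"])[:,::-1].astype(np.float32)))
i=c["image"]; print(g[203:240:2,318:346:1].round().astype(int))
E
```

```text
strip x=0.0413*y+622.6 resid 0.6313201405039682
[632.9 240.4 143. ]
[628.4 155.3 143. ]
[626.8 103.  143. ]
[623.   18.2 143. ]
profile [136, 142, 150, 152, 152, 116, 65, 54, 53, 51, 51, 50, 50, 53, 52, 54, 60, 64, 65, 65, 62, 73, 112, 135, 145, 149, 150, 143]
front edge plate [[580.6, 248.9], [571.8, 13.7]]
bin corners [[537.0, -52.2], [572.2, -137.4], [496.7, -162.0], [463.3, -77.0]] mid [ 517.3 -107.1]
yaw 0.32005650935919805 78.63716599336459 91.76234808011358
side bar [544.1 -99.3  92. ]
side bar [ 491.7 -111.6   92. ]
bin region 807 ((329.96551513671875, 221.913818359375), (30.63973045349121, 28.968473434448242), 68.19859313964844)
[[198 198 198 198 199 198 199 198 198 198 199 198 199 199 199 198 199 198
  199 198 198 199 198 197 198 198 198 198]
 [198 197 198 198 198 198 198 198 199 198 198 196 194 190 167 148 178 197
  197 197 195 194 194 196 198 197 198 199]
 [198 197 198 198 198 195 191 167 146 141 139 138 127 125 118 104 127 169
  163 136 128 116 125 174 197 199 199 199]
 [197 193 170 145 140 133 129 129 123 115 116 117 117 115 102 112  94  65
   55  46  46  93 126 173 196
[... 1069 characters left out ...]
 82  83 103 110 112 116 120 122 118 108 114 116  91  55  37  45  56  58
   76 107 123 123 118 156 181 175 117  58]
 [130  62  83  93  84 100 116 158 183 182 154 125 116  91  53  44  85  83
   89 110 112  96  76  80 104 112 117 123]
 [187 127  60  62  69  80 109 123 125 125 121 119 117 108  73  44  47  59
   81  96 112 128 134 131 161 178 183 188]
 [195 155  88  69  68  84 152 182 164 130 100  80  80  95 107 120 135 137
  161 178 181 187 190 190 193 195 197 197]
 [198 193 149  84 105  99  91 118 119 118 127 133 142 165 181 186 191 191
  190 192 195 196 196 198 198 198 198 198]
 [199 199 188 133  99 123 133 161 177 182 188 191 192 194 195 197 198 198
  198 198 199 199 198 198 198 199 198 198]]
```

move_arm:
  commands:
    - [[0.4, -0.92, 0], 0.43, 1]
    - [[0.4, -0.92, 0], 0.43, 1]
    - [[0.4, -0.92, 0], 0.43, 1]
    - [[0.4, -0.92, 0], 0.43, 1]
    - [[0.4, -0.92, 0], 0.43, 1]
    - [[0.4, -0.92, 0], 0.43, 1]
    - [[0.4, -0.92, 0], 0.43, 1]
    - [[0.4, -0.92, 0], 0.43, 1]
    - [[0.4, -0.92, 0], 0.43, 1]
    - [[0.4, -0.92, 0], 0.43, 1]
    - [[0.4, -0.92, 0], 0.43, 1]
    - [[0.4, -0.92, 0], 0.43, 1]
    - [[0.4, -0.92, 0], 0.43, 1]
    - [[0.4, -0.92, 0], 0.43, 1]
    - [[0.4, -0.92, 0], 0.43, 1]
    - [[0.4, -0.92, 0], 0.43, 1]
    - [[0.4, -0.92, 0], 0.43, 1]
    - [[0.4, -0.92, 0], 0.43, 1]
    - [[0.4, -0.92, 0], 0.43, 1]
    - [[0.4, -0.92, 0], 0.43, 1]

```text
t: 2.72
eef_pos: [468.5, 28.3, 405.0]
tcp_rot: [-3.142, 0.001, -2.826]
ft_force: [0.2, 0.2, -0.2]
opening: 1.001
grip_force: 0.0
```

```bash
python3 - <<'E'
from h import *
c=read_camera("top")
# divider edge direction, predicted bin corners overlay
for z in (50,60): 
    a,b=onz(c,(326.5,215),z),onz(c,(333,231),z); print("divider yaw",np.arctan2((a-b)[1],(a-b)[0]),a.round(),b.round())
a,b=onz(c,(331.5,217),92),onz(c,(336,229),92);print(a,b)
i=cv2.imread("pics/top1.png")
import itertools
for yaw in (.32,):
    R=np.array([[np.cos(yaw),-np.sin(yaw)],[np.sin(yaw),np.cos(yaw)]])
    def dr(px,z): 
        w=np.c_[np.array(px,float)@R.T+[517,-106],np.full(len(px),z)]
        return ((proj(c,w)-[305,197])*12+6).astype(np.int32)
    big=cv2.resize(i[197:243,305:355],None,fx=12,fy=12,interpolation=2)
    for px,z,col in (([[40,45],[40,-45],[-40,-45],[-40,45]],50,(0,0,255)),([[30,6],[30,-6],[-30,-6],[-30,6]],92,(0,255,0)),([[51,25],[51,-25],[48,-25],[48,25]],55,(255,255,0))):
        cv2.polylines(big,[dr(px,z)],True,col,1)
    cv2.imwrite("pics/ov.png",big)
E
```

```text
divider yaw 0.3720511679081916 [548. -92.  50.] [ 493. -114.   50.]
divider yaw 0.37205116790819104 [546. -91.  60.] [ 491. -113.   60.]
[ 532.88427803 -105.06772171   92.        ] [ 492.98354692 -119.33693787   92.        ]
```

View pics/ov.png

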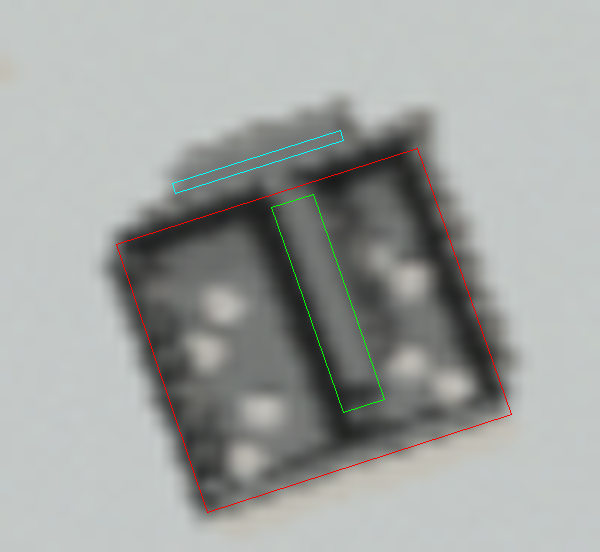

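The overlay at (517,-106) and yaw 0.32 fits the bin to about 2 mm. I'll go down and grip.

move_arm:
  commands:
    - [[0.34, -0.9, 0], 0, 1]
    - [[0.34, -0.9, -0.6], 0, 1]
    - [[0.34, -0.9, -0.6], 0, 1]
    - [[0.34, -0.9, -0.6], 0, 1]
    - [[0.34, -0.92, -0.6], 0, 1]
    - [[0, 0, -0.6], 0, 1]
    - [[0, 0, -0.6], 0.1, 1]
    - [[0, 0, -0.6], 0, 1]
    - [[0, 0, -0.5], 0, 1]
    - [[0, 0, -0.4], 0, 1]
    - [[0, 0, 0], 0, 1]
    - [[0, 0, 0], 0, 1]
    - [[0, 0, 0], 0, -1]
    - [[0, 0, 0], 0, -1]
    - [[0, 0, 0], 0, -1]
    - [[0, 0, 0], 0, -1]
    - [[0, 0, 0], 0, -1]
    - [[0, 0, 0], 0, -1]
    - [[0, 0, 0], 0, -1]
    - [[0, 0, 0], 0, -1]

```text
t: 4.43
eef_pos: [519.2, -105.8, 251.8]
tcp_rot: [3.142, 0.0, -2.819]
ft_force: [1.1, -0.6, -0.1]
opening: 0.498
grip_force: 0.0
```

move_arm:
  commands:
    - [[0, 0, 0], 0, -1]
    - [[0, 0, 0], 0, -1]
    - [[0, 0, 0], 0, -1]
    - [[0, 0, 0], 0, -1]
    - [[0, 0, 0], 0, -1]
    - [[0, 0, 0], 0, -1]
    - [[0, 0, 0], 0, -1]
    - [[0, 0, 0], 0, -1]
    - [[0, 0, 0], 0, -1]
    - [[0, 0, 0], 0, -1]
    - [[0, 0, 0], 0, -1]

```text
t: 5.35
eef_pos: [519.2, -105.7, 251.7]
tcp_rot: [3.141, -0.0, -2.819]
ft_force: [-0.6, 0.1, -2.8]
opening: 0.126
grip_force: 30.0
```

```bash
python3 -c "
from h import *
s=env.state();print({k:np.round(s[k],2).tolist() for k in('opening','grip_force','ft_force','moment','eef_pos')})"
```

```text
{'opening': 0.13, 'grip_force': 29.99, 'ft_force': [-0.63, 0.08, -2.81], 'moment': [0.04, 0.04, 0.04], 'eef_pos': [519.16, -105.72, 251.67]}
```

move_arm:
  commands:
    - [[0, 0, 0.2], 0, -1]
    - [[0, 0, 0.4], 0, -1]
    - [[0, 0, 0.6], 0, -1]
    - [[0, 0, 0.7], 0, -1]
    - [[0, 0, 0.7], 0, -1]
    - [[0, 0, 0.7], 0, -1]
    - [[0, 0.2, 0.4], -0.3, -1]
    - [[0, 0.4, 0.25], -0.3, -1]
    - [[0, 0.6, 0], -0.4, -1]
    - [[0, 0.7, 0], -0.4, -1]
    - [[0.1, 0.8, 0], -0.4, -1]
    - [[0.1, 0.8, 0], -0.4, -1]
    - [[0.1, 0.8, 0], -0.4, -1]
    - [[0.1, 0.8, 0], -0.4, -1]
    - [[0.1, 0.8, 0], -0.4, -1]
    - [[0.1, 0.8, 0], -0.4, -1]
    - [[0.1, 0.8, 0], -0.4, -1]
    - [[0.1, 0.7, 0], -0.4, -1]
    - [[0.1, 0.57, 0], -0.33, -1]
    - [[0.1, 0.3, 0], 0, -1]

```text
t: 7.02
eef_pos: [549.0, 168.1, 370.6]
tcp_rot: [3.141, -0.0, 3.07]
ft_force: [-0.6, -0.0, -3.0]
opening: 0.122
grip_force: 30.0
```

```bash
python3 - <<'E'
from h import *
s=env.state();print({k:np.round(s[k],2).tolist() for k in('eef_pos','tcp_rot','opening','grip_force','ft_force','moment')})
c=read_camera("side"); save(c,"side2",(225,160,325,260),6)
E
```

```text
{'eef_pos': [549.0, 168.12, 370.56], 'tcp_rot': [3.14, -0.0, 3.07], 'opening': 0.12, 'grip_force': 29.99, 'ft_force': [-0.64, -0.02, -2.99], 'moment': [0.0, 0.01, 0.01]}
```

View pics/side2.png

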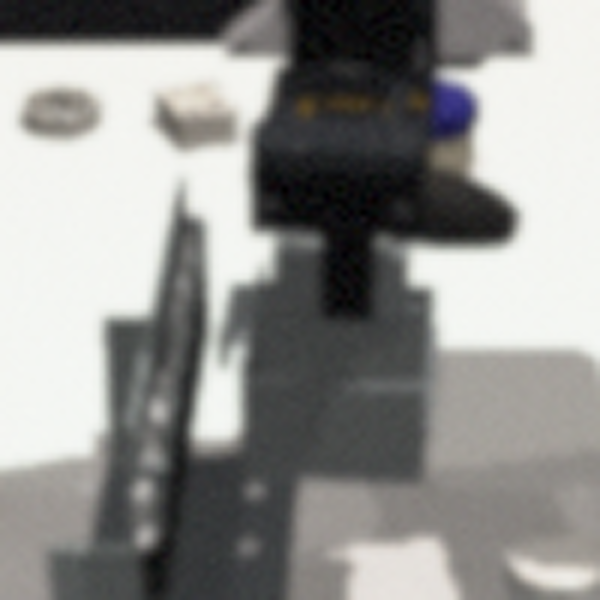

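The side view shows the bin held level, the finger near the middle of the bar, and the tab facing the panel with about 15 mm to go. I'll line up yaw and y, then approach.

move_arm:
  commands:
    - [[0, -0.2, 0], 0.1, -1]
    - [[0, -0.3, 0], 0.1, -1]
    - [[0, -0.3, 0], 0.1, -1]
    - [[0.2, -0.1, 0], 0.1, -1]
    - [[0.2, 0, 0], 0, -1]
    - [[0.2, 0, 0], 0, -1]
    - [[0.1, 0, 0], 0, -1]
    - [[0, 0, 0], 0, -1]
    - [[0, 0, 0], 0, -1]

```text
t: 7.82
eef_pos: [570.3, 139.5, 370.0]
tcp_rot: [3.142, -0.0, 3.102]
ft_force: [-0.4, 0.5, -2.3]
opening: 0.124
grip_force: 30.0
```

move_arm:
  commands:
    - [[0.05, 0, 0], 0, -1]
    - [[0.05, 0, 0], 0, -1]
    - [[0, 0, 0], 0, -1]

```text
t: 8.07
eef_pos: [573.3, 139.5, 370.3]
tcp_rot: [3.141, 0.0, 3.102]
ft_force: [-0.8, 0.4, -2.2]
opening: 0.124
grip_force: 30.0
```

```bash
python3 - <<'E'
from h import *
s=env.state();print({k:np.round(s[k],2).tolist() for k in('eef_pos','tcp_rot','ft_force','moment')})
c=read_camera("side"); save(c,"side3",(225,190,285,250),10)
t=read_camera("top"); save(t,"top3")
# where is predicted rail/tab now
e=np.array(s["eef_pos"])
E
```

```text
{'eef_pos': [573.32, 139.51, 370.29], 'tcp_rot': [3.14, 0.0, 3.1], 'ft_force': [-0.77, 0.37, -2.2], 'moment': [-0.01, -0.02, -0.02]}
```

View pics/side3.png

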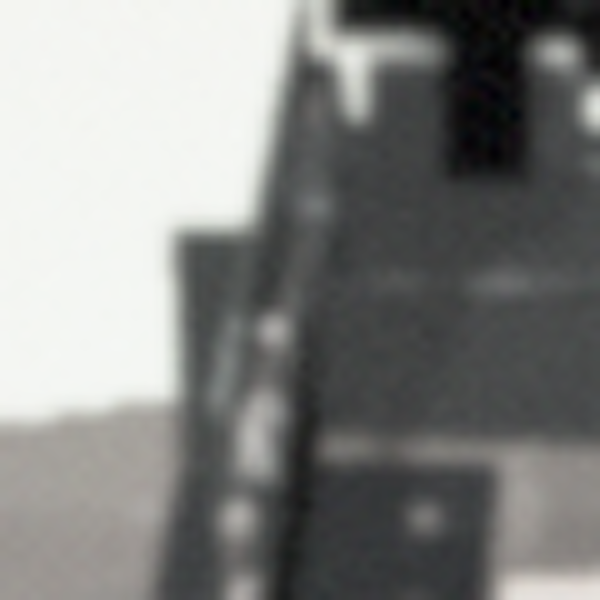

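The tab is now just before the panel face with a small gap. I'll approach in 1 mm steps.

move_arm:
  commands:
    - [[0.04, 0, 0], 0, -1]
    - [[0.04, 0, 0], 0, -1]
    - [[0, 0, 0], 0, -1]

```text
t: 8.42
eef_pos: [575.8, 139.3, 370.3]
tcp_rot: [3.141, 0.0, 3.101]
ft_force: [-0.3, 0.5, -2.9]
opening: 0.125
grip_force: 30.0
```

move_arm:
  commands:
    - [[0.04, 0, 0], 0, -1]
    - [[0.02, 0, 0], 0, -1]
    - [[0, 0, 0], 0, -1]

```text
t: 8.67
eef_pos: [577.5, 139.3, 370.2]
tcp_rot: [3.142, 0.0, 3.101]
ft_force: [1.0, 0.6, -2.4]
opening: 0.123
grip_force: 30.0
```

move_arm:
  commands:
    - [[0.04, 0, 0], 0, -1]
    - [[0, 0, 0], 0, -1]

```text
t: 8.83
eef_pos: [578.4, 139.4, 370.2]
tcp_rot: [-3.142, -0.001, 3.101]
ft_force: [-2.3, -0.5, -1.9]
opening: 0.125
grip_force: 30.0
```

move_arm:
  commands:
    - [[0.04, 0, 0], 0, -1]
    - [[0, 0, 0], 0, -1]

```text
t: 9.0
eef_pos: [578.9, 139.4, 370.2]
tcp_rot: [-3.141, -0.004, 3.102]
ft_force: [-10.1, -0.9, 3.0]
opening: 0.123
grip_force: 30.0
```

move_arm:
  commands:
    - [[-0.05, 0, 0], 0, -1]
    - [[-0.05, 0.1, 0], 0, -1]
    - [[0, 0, -0.1], 0, -1]
    - [[0, 0, -0.15], 0, -1]
    - [[0, 0, -0.1], 0, -1]
    - [[0, 0, 0], 0, -1]
    - [[0, 0, 0], 0, -1]

```text
t: 9.58
eef_pos: [576.9, 142.3, 359.4]
tcp_rot: [-3.142, -0.001, 3.101]
ft_force: [0.6, -0.8, -3.5]
opening: 0.123
grip_force: 30.0
```

move_arm:
  commands:
    - [[0, 0, -0.04], 0, -1]
    - [[0, 0, -0.03], 0, -1]
    - [[0, 0, 0], 0, -1]

```text
t: 9.83
eef_pos: [576.8, 142.3, 357.5]
tcp_rot: [3.142, -0.0, 3.101]
ft_force: [0.4, 0.7, -2.2]
opening: 0.126
grip_force: 30.0
```

move_arm:
  commands:
    - [[0, 0, -0.03], 0, -1]
    - [[0, 0, 0], 0, -1]

```text
t: 10.0
eef_pos: [576.8, 142.3, 356.7]
tcp_rot: [3.142, -0.0, 3.101]
ft_force: [0.2, 0.1, -2.8]
opening: 0.126
grip_force: 30.0
```

move_arm:
  commands:
    - [[0, 0, -0.03], 0, -1]
    - [[0, 0, 0], 0, -1]

```text
t: 10.17
eef_pos: [576.8, 142.3, 355.8]
tcp_rot: [3.142, -0.0, 3.101]
ft_force: [-0.7, 0.4, -1.7]
opening: 0.125
grip_force: 30.0
```

move_arm:
  commands:
    - [[0, 0, -0.03], 0, -1]
    - [[0, 0, 0], 0, -1]

```text
t: 10.33
eef_pos: [576.8, 142.4, 355.2]
tcp_rot: [3.141, 0.0, 3.101]
ft_force: [-1.6, -1.2, 1.5]
opening: 0.124
grip_force: 30.0
```

move_arm:
  commands:
    - [[0, 0, -0.02], 0, -1]
    - [[0, 0, 0], 0, -1]

```text
t: 10.5
eef_pos: [576.8, 142.3, 354.9]
tcp_rot: [3.141, 0.001, 3.101]
ft_force: [-2.2, -0.9, 5.0]
opening: 0.125
grip_force: 30.0
```

The tab touches the strip at z about 355.3 and presses with about 7 N. Now I'll slide towards -y.

move_arm:
  commands:
    - [[0, -0.04, 0.005], 0, -1]
    - [[-0.004, -0.04, 0], 0, -1]
    - [[0, 0, 0], 0, -1]

```text
t: 10.75
eef_pos: [576.7, 139.8, 354.4]
tcp_rot: [-3.141, 0.0, 3.101]
ft_force: [0.6, -0.0, -0.8]
opening: 0.127
grip_force: 30.0
```

move_arm:
  commands:
    - [[-0.002, -0.04, 0], 0, -1]
    - [[-0.002, -0.04, 0], 0, -1]
    - [[0, 0, 0], 0, -1]

```text
t: 11.0
eef_pos: [576.5, 137.2, 354.1]
tcp_rot: [-3.141, -0.001, 3.101]
ft_force: [-0.1, -0.3, -3.4]
opening: 0.124
grip_force: 30.0
```

move_arm:
  commands:
    - [[-0.002, -0.04, 0], 0, -1]
    - [[-0.002, -0.04, 0], 0, -1]
    - [[0, 0, 0], 0, -1]

```text
t: 11.25
eef_pos: [576.4, 135.0, 354.4]
tcp_rot: [-3.142, -0.0, 3.101]
ft_force: [0.5, 0.1, -1.3]
opening: 0.126
grip_force: 30.0
```

move_arm:
  commands:
    - [[-0.002, -0.04, 0], 0, -1]
    - [[-0.002, -0.04, 0], 0, -1]
    - [[0, 0, 0], 0, -1]

```text
t: 11.5
eef_pos: [576.3, 132.6, 354.5]
tcp_rot: [3.142, 0.0, 3.101]
ft_force: [-0.1, -1.0, -2.5]
opening: 0.121
grip_force: 30.0
```

The force vanished past y≈140, so the opening is found with its centre near TCP y≈134.5. I'll move there and lower gently.

move_arm:
  commands:
    - [[0.003, 0.06, 0], 0, -1]
    - [[0, 0, -0.03], 0, -1]
    - [[0, 0, -0.03], 0, -1]
    - [[0, 0, 0], 0, -1]

```text
t: 11.83
eef_pos: [576.4, 134.7, 352.5]
tcp_rot: [3.142, -0.0, 3.102]
ft_force: [-0.2, -0.1, -3.8]
opening: 0.128
grip_force: 30.0
```

move_arm:
  commands:
    - [[0, 0, -0.03], 0, -1]
    - [[0, 0, -0.02], 0, -1]
    - [[0, 0, 0], 0, -1]

```text
t: 12.08
eef_pos: [576.4, 134.6, 351.0]
tcp_rot: [3.142, -0.0, 3.101]
ft_force: [-0.2, 0.5, -3.2]
opening: 0.123
grip_force: 30.0
```

move_arm:
  commands:
    - [[0, 0, -0.04], 0, -1]
    - [[0, 0, -0.04], 0, -1]
    - [[0, 0, 0], 0, -1]

```text
t: 12.33
eef_pos: [576.4, 134.5, 348.6]
tcp_rot: [3.142, -0.0, 3.101]
ft_force: [0.1, -0.5, -3.0]
opening: 0.123
grip_force: 30.0
```

move_arm:
  commands:
    - [[0, 0, -0.04], 0, -1]
    - [[0, 0, -0.04], 0, -1]
    - [[0, 0, -0.04], 0, -1]
    - [[0, 0, 0], 0, -1]

```text
t: 12.67
eef_pos: [576.4, 134.6, 344.9]
tcp_rot: [3.142, -0.0, 3.101]
ft_force: [-0.1, 0.4, -2.7]
opening: 0.124
grip_force: 30.0
```

move_arm:
  commands:
    - [[0, 0, -0.04], 0, -1]
    - [[0, 0, -0.04], 0, -1]
    - [[0, 0, -0.04], 0, -1]
    - [[0, 0, 0], 0, -1]

```text
t: 13.0
eef_pos: [576.4, 134.5, 341.3]
tcp_rot: [3.142, -0.0, 3.101]
ft_force: [-0.2, 0.2, -3.6]
opening: 0.123
grip_force: 30.0
```

move_arm:
  commands:
    - [[0, 0, -0.04], 0, -1]
    - [[0, 0, -0.04], 0, -1]
    - [[0, 0, 0], 0, -1]

```text
t: 13.25
eef_pos: [576.4, 134.5, 339.0]
tcp_rot: [3.142, -0.0, 3.101]
ft_force: [0.1, -0.9, -2.9]
opening: 0.123
grip_force: 30.0
```

move_arm:
  commands:
    - [[0, 0, -0.04], 0, -1]
    - [[0, 0, 0], 0, -1]

```text
t: 13.42
eef_pos: [576.4, 134.5, 337.8]
tcp_rot: [3.142, -0.0, 3.101]
ft_force: [0.3, -1.0, -3.0]
opening: 0.124
grip_force: 30.0
```

move_arm:
  commands:
    - [[0, 0, -0.04], 0, -1]
    - [[0, 0, 0], 0, -1]

```text
t: 13.58
eef_pos: [576.4, 134.5, 336.7]
tcp_rot: [3.141, 0.0, 3.101]
ft_force: [0.1, 0.6, -2.8]
opening: 0.127
grip_force: 30.0
```

move_arm:
  commands:
    - [[0, 0, -0.03], 0, -1]
    - [[0, 0, 0], 0, -1]

```text
t: 13.75
eef_pos: [576.3, 134.6, 336.4]
tcp_rot: [3.141, 0.001, 3.101]
ft_force: [-2.1, -0.3, 2.4]
opening: 0.125
grip_force: 30.0
```

move_arm:
  commands:
    - [[0, 0, -0.01], 0, -1]
    - [[0, 0, 0], 0, -1]

```text
t: 13.92
eef_pos: [576.3, 134.6, 336.3]
tcp_rot: [3.141, 0.001, 3.101]
ft_force: [-4.3, 0.1, 5.9]
opening: 0.124
grip_force: 30.0
```

It's home at z 336.4, as predicted. Now the release.

move_arm:
  commands:
    - [[0, 0, 0.01], 0, -1]
    - [[0, 0, 0], 0, -0.7]
    - [[0, 0, 0], 0, -0.5]
    - [[0, 0, 0], 0, -0.2]
    - [[0, 0, 0], 0, 0]
    - [[0, 0, 0], 0, 0.2]
    - [[0, 0, 0], 0, 0.2]
    - [[0, 0, 0], 0, 0.2]
    - [[0, 0, 0], 0, 0.2]
    - [[0, 0, 0], 0, 0.2]
    - [[0, 0, 0], 0, 0.2]

```text
t: 14.83
eef_pos: [576.4, 134.6, 335.9]
tcp_rot: [3.141, -0.0, 3.101]
ft_force: [0.3, -1.1, 0.3]
opening: 0.599
grip_force: 0.0
```

```bash
python3 - <<'E'
from h import *
s=env.state();print({k:np.round(s[k],2).tolist() for k in('eef_pos','ft_force','opening')})
c=read_camera("side"); save(c,"side4",(225,170,305,250),7)
E
```

```text
{'eef_pos': [576.41, 134.55, 335.9], 'ft_force': [0.3, -1.07, 0.34], 'opening': 0.6}
```

View pics/side4.png

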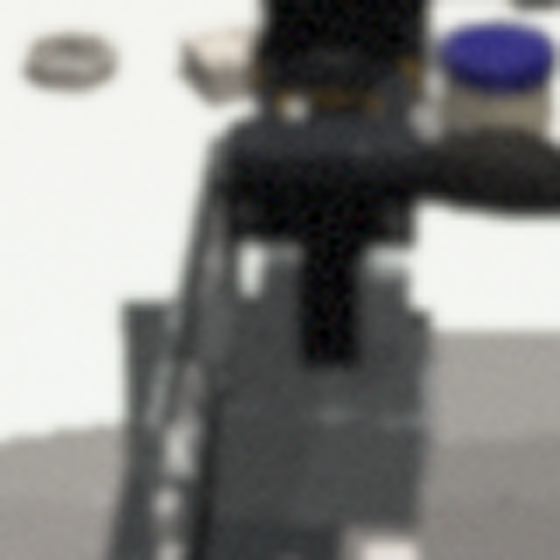

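The bin hangs against the rail with a slight nose-down sag. Its hook is down behind the tongue and the fingers are clear. Now I'll retreat straight up.

move_arm:
  commands:
    - [[0, 0, 0.1], 0, 0.2]
    - [[0, 0, 0.2], 0, 0.2]
    - [[0, 0, 0.4], 0, 0.2]
    - [[0, 0, 0.5], 0, 0.2]
    - [[0, 0, 0.6], 0, 0.2]
    - [[0, 0, 0.6], 0, 0.2]
    - [[0, 0, 0.6], 0, 0.2]
    - [[-0.6, 0, 0.4], 0, 0.2]
    - [[-0.8, 0, 0.2], 0, 0.2]
    - [[-0.8, 0, 0], 0, 0.2]
    - [[-0.8, 0, 0], 0, 0.2]
    - [[-0.8, 0, 0], 0, 0.2]
    - [[0, 0, 0], 0, 0.2]
    - [[0, 0, 0], 0, 0.2]
    - [[0, 0, 0], 0, 0.2]
    - [[0, 0, 0], 0, 0.2]

```text
t: 16.22
eef_pos: [463.2, 134.5, 444.1]
tcp_rot: [3.141, 0.001, 3.101]
ft_force: [-0.4, -0.1, -0.0]
opening: 0.597
grip_force: 0.0
```

```bash
python3 - <<'E'
from h import *
c=read_camera("side"); t=read_camera("top")
r=lambda a,f:cv2.resize(a,None,fx=f,fy=f,interpolation=2)
m=np.hstack([r(c["image"][175:255,225:305],5),r(t["image"][160:240,220:300],5)])
cv2.imwrite("pics/end.png",m[:,:,::-1])
print(env.state()["t"])
E
```

```text
16.3167
```

View pics/end.png

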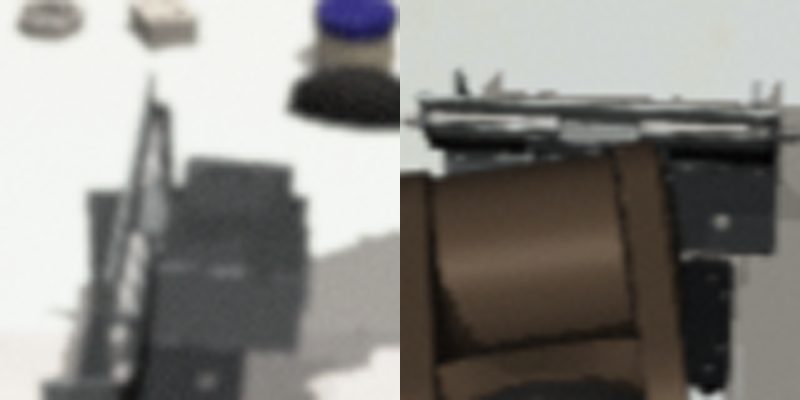

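The bin hangs on the rail, slightly nose down, with its hook filling the window in the top view and the robot clear. I'm handing in.

```bash
python3 -c "
from cell import env
print(env.job_done())"
```

```text
the job is handed in; nothing more can be done
None
```

The grey bin hangs fully home in the rail's opening and has been released; the highest reading while feeling and lowering was about 10 N, the arm touched none of the bystanders, and the job was handed in at about 16 s.

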